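Load a ceramic test disc into a heated specimen holder

TASK

Load the specimen holder: push the loose ceramic disc gently along its top, never lifting it off, up to the two dowels until it drops flat into the round recess of the nest block, which may be set a little to either side; the disc is brittle and cracks under a hard shove, pinch or press. Then lay the steel clamp plate over it, its two holes on the dowels and fully down on the disc, and swing the keeper bar right across the clamp plate to lock it in, leaving the forceps, brush and timer where they are.

Things in the scene. Friction and masses are not known exactly. Their poses are not given: they have to be found in the camera images.
- specimen_holder: flat steel fixture 154 x 132 x 18 mm (its x, y, z), fixed to the bench; origin at the centre of its underside, z up, its top at z = 18 mm. Its -x half is the dark, plain loading table on which the disc starts. In a cross channel behind it lies the nest block, pale aluminium, 70 x 84 mm, its top level with the table
- channel_middle (a point): middle of the cross channel at the level of the top, x = 37, y = 0, z = 18 mm of the holder. The nest block's recess centre lies at this x, but the block is set sideways (along the holder's y) and screwed fast anywhere up to 6 mm either way of this point; its setting is not reported and must be seen or felt. The recess: round, 46.4 mm across, 4 mm deep, flat floor, mouth chamfered 1 mm
- dowel_line (a point): middle between the two steel dowels if the block were set at y = 0: x = 53.8 mm of the holder. The dowels, fast on the nest block, stand 20.1 mm either side of the recess's centre line, 16.8 mm beyond its centre; 8 mm thick, chamfered, 13 mm tall. A disc slid against both is within 0.4 mm of the recess centre; squeezed it may hang up, let go it drops in. Against only one it stays up
- ceramic_disc: white fired-ceramic disc, 44 mm in diameter, 8 mm thick, about 50 g, loose on the loading table; origin at the centre of its underside. Seated, it stands 4 mm proud of the top. It cracks if a finger loads it with over 15 N, or if it is pressed or struck with over 30 N through the clamp plate
- clamp_plate: loose flat steel plate 56 x 72 x 10 mm (its x, y, z), about 200 g, on the bench beside the holder; 27.6 mm window in the middle, two through holes of 9.6 mm at x = 16.8, y = +-20.1 mm for the dowels. Origin at the centre of its underside. Grip across its 56 mm. Fitted: centre over the recess, x along the holder's x, underside 4 mm above the holder's top (8 if the disc is not seated)
- keeper_bar (a joint): angle of the steel keeper bar (12 mm wide, 40 mm long, 6 mm thick, underside 15.5 mm above the holder's top): 0 = along the holder's +x, clear; grows clockwise seen from above to 1.57 = along the holder's -y, across the clamp plate, 1.5 mm over it; stops at -0.7 and 1.75. Friction 0.06 N m, it stays where it is left
- keeper_knob (a point): middle of the keeper's upright black knob, 14 mm in diameter and 24 mm tall on the bar's free end, 33 mm from the pivot axis; this point is 37.5 mm above the holder's top, the knob's top 45.5 mm
- keeper_pivot (a point): on the keeper's pivot axis, at the underside of the bar, at x = 31, y = 55, z = 33.5 mm of the holder. The pivot's screw head ends 25 mm above the holder's top
- forceps: steel forceps 122 mm long, lying on the bench on the robot's side of the holder; bystander
- brush: small flat brush 143 mm long with a wooden handle, lying behind the work; bystander
- timer: small white upright timer 62 mm wide, 60 mm tall, behind the holder; bystander

How it is judged:
By the outcome, as a careful person would: the job done as asked, in the order asked, and still so for the second after the job is handed in, with the robot touching nothing.
It also fails if it takes over 70 s, if anything falls off the work surface, if the arm or the gripper's body presses on something with over 40 N, if the wrist force passes 120 N, or if a joint passes its speed limit or range.

ROBOT

A 7-joint arm with a two-finger parallel gripper is mounted at the origin on a cart in front of the work surface, level with it; the furniture and walls round the work are solid. World frame = base frame: x ahead of the robot, y to its left, z up, the work surface at z = 0. Lengths are in m, angles in rad, forces in N, time in s.
With the tool pointing down it reaches from about 0.4 to 0.85 m from the base axis. Payload 10.4 kg.
Tool frame: the origin (TCP) lies midway between the tips of the shut fingers; the grasp point (between the pads) lies 19 mm behind it; z points along the fingers, x is the direction in which the jaws open and shut, and the axes are right-handed (so a half turn about z gives the same grasp; the last joint's range is limited). The gripper opens to 85 mm and grips with 20 to 120 N. Pads are 22 mm wide; open, the fingers measure 114 mm over their backs; the gripper's body (76 mm by 85 mm) begins 54 mm behind the grasp point. The pads swing forward as they close: fully open they stand 13 mm farther back than shut.
Start: joints at [-1.24, 0.332, -0.065, 1.46, 0.022, 1.35, -0.088], TCP at [0.217, 0.586, 0.231] pointing down, gripper open.
Joint ranges: [-2.6, 2.6], [-0.5, 2.12], [-1.47, 1.34], [0.16, 2.42], [-1.27, 4.41], [0.06, 2.06], [-2.6, 2.6]. Speed limits (rad/s): [2.22, 2.22, 2.79, 2.79, 3.14, 3.14, 3.14].

INTERFACE

Orientations are given as a unit quaternion [x, y, z, w].
In Python, from workcell import monitor, eyes, ticket, models gives the robot as it stands.
- The arm moves only by the tool servo_tool, never from a script. Its argument "motion" is a list of rows, each a list of 7 numbers: the opening, from 0 (shut) to 1 (fully open), then the shift along the tool's x, y, z in m, then the turn, a rotation vector about the tool's x, y, z in degrees. In form: [[fingers, tx, ty, tz, rx, ry, rz], ...]. A call has 1 to 20 rows; each row is the pose to reach, as a shift and turn from the pose commanded when the call began, along the tool's axes at that moment; what a row does not reach only later rows make up. A row lasts 1/8 s, in which the tool goes at most 62.5 mm and 10.7 degrees, less where a joint would pass 70% of its speed; a pose out of reach is approached as far as the arm can. A call with a gripper value outside its range is refused whole. The fingers move at their own pace and stop on an object; "grip_force" is the grip in N (left out, the last holds). Time passes only in rows, so rows that repeat a pose let the fingers close. It gives the time, the measured TCP pose, the force and the opening at its end, in the units of the state.
- monitor.get_obs(): the state, without advancing time (a new reading comes with each control period).
- eyes.camera(name): name is "scene" or "top"; returns (picture, depth): 420x560x3 uint8, blue, green, red; 420x560 float32, m along the optical axis (not along the pixel's ray), 0 where there is no reading.
- eyes.camera_info(name): a dict with "intrinsics" (3x3 intrinsics, pixels), "k1" (the pictures are not rectified: a ray, as slopes to the right and down, at radius r is drawn at 1 + k1 r^2 times it, then the intrinsics apply), "extrinsics" (4x4, takes a point from world to camera coordinates). Camera axes: x right, y down, z forward; pixel columns grow to the right and rows downward; lengths in m; the calibration is good to about 2 mm. A picture is of the moment at which its call begins. camera_info takes no time and is no camera call.
- ticket.hand_in(): hands the job in, once; it reports no verdict.
Trained networks look in the newest picture that a camera, given by its name, has taken for a name from the list of things; names that differ only in an ending like _2 or _b are one class to them, and where a whole thing is asked for, a point or a joint stands for the part that bears it (a point fixed in the world has none). Each returns a list of dicts, best first, with "confidence" (0 to 1); they miss things now and then, are a little off and sometimes report something else, mostly with a low value. They report only what shows in the picture. A call takes as long as a camera call.
- models.boxes_of(camera, thing): "point" ([x, y, z] in m, in the coordinates of the camera as it stood for that picture, good to about 4 mm: the middle of the surface that is visible of it).
The state is a dict: "clock": time; "joint_pos": joint angles; "joint_velocities": joint speeds; "tau": joint torques, N m; "position": TCP position; "ee_rot": TCP orientation; "ft_force": force on the tool from outside, world axes, zero at the start; "torque": the same for the moment, N m; "grip_width": opening from 0.0 (shut) to 1.0 (fully open).
Only numpy, scipy, OpenCV 4.12 (cv2) and the standard library are available. Lean on these libraries where they do the work, as an engineer would, in place of code of your own. Each camera call takes 0.05 s, during which the arm holds its last target. There are 200 camera calls.

## Working session

There is one attempt and no reset: what is moved stays moved. The work goes in short steps, Python scripts to look and compute and a tool call to move; the robot and the scene stay as the last step left them, time stands still between calls to the robot, and variables do not carry over. Pictures are saved under pics/ and viewed, about 8 in all and at most 12, crops included, and the job is handed in when it is done.

Besides the shell and the picture viewer there is one more tool, called in YAML: its name, and indented under it one key for each argument. servo_tool: Moves the arm, as the interface text tells. Its arguments: {"type":"object","properties":{"motion":{"type":"array"},"grip_force":{"type":"number"}},"required":["motion"]}

```bash
mkdir -p pics; ls; cat > h.py <<'E'
import numpy as np, cv2
from workcell import monitor, eyes, ticket, models
def cam(n,f=None):
    im,d=eyes.camera(n)
    if f: cv2.imwrite('pics/'+f,im)
    return im,d
def info(n):
    i=eyes.camera_info(n); return np.array(i['intrinsics']),i['k1'],np.array(i['extrinsics'])
def ray(n,u,v):
    K,k,E=info(n); p=cv2.undistortPoints(np.array([[[u,v]]],float),K,np.array([k,0,0,0,0.]))[0,0]
    return np.array([p[0],p[1],1.]),E
def pix_z(n,u,v,z):  # intersect ray with plane world z
    r,E=ray(n,u,v); R,t=E[:3,:3],E[:3,3]; o=-R.T@t; d=R.T@r
    return o+d*(z-o[2])/d[2]
def pix_d(n,u,v,dep):
    r,E=ray(n,u,v); return E[:3,:3].T@(r*dep-E[:3,3])
def proj(n,P):
    K,k,E=info(n); c=(E[:3,:3]@np.atleast_2d(P).T).T+E[:3,3]; s=c[:,:2]/c[:,2:]
    s=s*(1+k*(s**2).sum(1,keepdims=True)); return s@K[:2,:2].T+K[:2,2]
def find(n,t):
    _,_,E=info(n); return [(round(b['confidence'],2),np.round(E[:3,:3].T@(np.array(b['point'])-E[:3,3]),4)) for b in models.boxes_of(n,t)]
E
python3 - <<'E'
from h import *
o=monitor.get_obs(); print({k:np.round(v,3) for k,v in o.items()})
for n in('scene','top'):
    im,d=cam(n,n+'0.png'); K,k,E=info(n); print(n,K.round(1).tolist(),k,(-E[:3,:3].T@E[:3,3]).round(3),E[:3,:3].round(2).tolist())
    for t in('specimen_holder','ceramic_disc','clamp_plate','keeper_bar','keeper_knob','forceps','brush','timer'): print(t,find(n,t)[:2])
E
```

```text
pics
{'clock': np.float64(0.0), 'joint_pos': array([-1.24 ,  0.333, -0.065,  1.461,  0.022,  1.35 , -0.089]), 'joint_velocities': array([ 0.   ,  0.002,  0.001, -0.001, -0.002,  0.001, -0.   ]), 'tau': array([-1.0000e-03, -6.2545e+01,  4.9000e-02, -3.9159e+01,  1.6000e-02,
        1.0000e-02, -0.0000e+00]), 'position': array([0.216, 0.586, 0.231]), 'ee_rot': array([ 0.821,  0.572, -0.001,  0.   ]), 'ft_force': array([-0.235, -0.39 , -0.307]), 'torque': array([-0.02 ,  0.028, -0.023]), 'grip_width': np.float64(0.998)}
scene [[509.6, 0.0, 279.3], [0.0, 509.6, 208.9], [0.0, 0.0, 1.0]] -0.1346457634367025 [ 0.305 -0.224  0.676] [[0.93, -0.38, 0.02], [-0.26, -0.68, -0.68], [0.27, 0.63, -0.73]]
specimen_holder [(0.75, array([0.4872, 0.3091, 0.0194]))]
ceramic_disc [(0.82, array([0.5047, 0.3104, 0.0241]))]
clamp_plate [(0.77, array([0.5287, 0.4164, 0.0137])), (0.4, array([0.5037, 0.3114, 0.0267]))]
keeper_bar [(0.82, array([0.5865, 0.3421, 0.0444]))]
keeper_knob [(0.78, array([0.5941, 0.3433, 0.037 ]))]
forceps [(0.63, array([0.3753, 0.1942, 0.0031]))]
brush [(0.66, array([0.6821, 0.4226, 0.0103]))]
timer []
top [[461.7, 0.0, 280.6], [0.0, 461.7, 212.9], [0.0, 0.0, 1.0]] -0.12119902864997022 [0.465 0.305 0.925] [[0.03, -1.0, 0.0], [-1.0, -0.03, -0.09], [0.09, 0.0, -1.0]]
specimen_holder [(0.93, array([0.5302, 0.2884, 0.016 ]))]
ceramic_disc [(0.55, array([0.5043, 0.3093, 0.0265]))]
clamp_plate [(0.88, array([0.5292, 0.4225, 0.0125]))]
keeper_bar [(0.68, array([0.5814, 0.3511, 0.0392]))]
keeper_knob [(0.55, array([0.5796, 0.3454, 0.0373]))]
forceps []
brush [(0.81, array([0.6762, 0.4341, 0.0088])), (0.23, array([0.5042, 0.3104, 0.0296]))]
timer [(0.64, array([0.6966, 0.2377, 0.0515]))]
```

```bash
cat h.py | head -1; ls pics
```

```text
import numpy as np, cv2
scene0.png
top0.png
```

```bash
python3 - <<'E'
import cv2
a=cv2.imread('pics/top0.png'); 
cv2.imwrite('pics/top0c.png',cv2.resize(a[60:280,150:410],None,fx=3,fy=2.7,interpolation=cv2.INTER_CUBIC)[:, :])
E
```

```text
(no output)
```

View pics/top0.png

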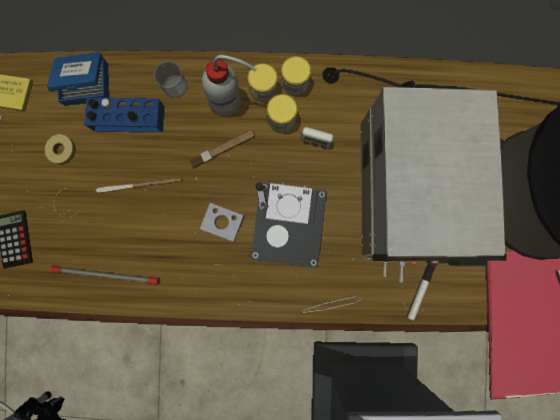

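View pics/scene0.png

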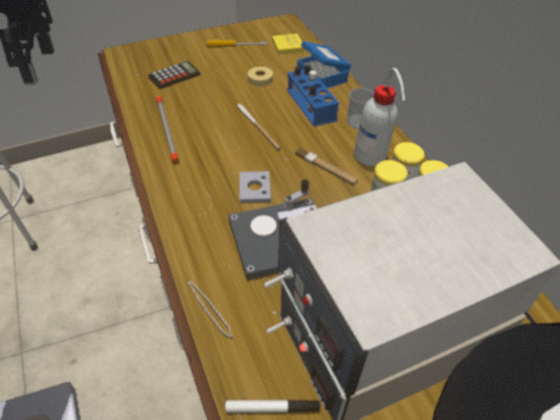

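Top view: holder around (290,225), disc at (277,237), nest block at (290,205), keeper at (263,195), clamp plate at (222,222), and a tall instrument box to the right from column 362. Next I zoom in and fit the geometry.

```bash
python3 - <<'E'
from h import *
a=cv2.imread('pics/top0.png')
cv2.imwrite('pics/c1.png',cv2.resize(a[170:280,190:340],None,fx=5,fy=5,interpolation=cv2.INTER_CUBIC))
im,d=cam('top')
# depth-based height map
K,k,E=info('top')
us,vs=np.meshgrid(np.arange(180,380),np.arange(150,290))
P=cv2.undistortPoints(np.stack([us,vs],-1).reshape(-1,1,2).astype(float),K,np.array([k,0,0,0,0.])).reshape(-1,2)
dd=d[150:290,180:380].reshape(-1); c=np.c_[P*dd[:,None],dd]
W=(c-E[:3,3])@E[:3,:3]; 
H=W[:,2].reshape(140,200); 
print('bench z',np.median(H))
for nm,lo,hi,box in(('holder',.012,.023,(235,340,175,280)),('plate',.006,.014,(195,247,195,250))):
    m=((H>lo)&(H<hi)&(us>box[0])&(us<box[1])&(vs>box[2])&(vs<box[3])).astype(np.uint8)
    m=cv2.morphologyEx(m,cv2.MORPH_OPEN,np.ones((3,3),np.uint8))
    p=W[m.reshape(-1)>0]; r=cv2.minAreaRect((p[:,:2]*1000).astype(np.float32)); print(nm,r,np.median(p[:,2]),len(p))
b=(im[150:290,180:380].min(2)>190)
print(W[(H>.05).reshape(-1)&((us<350).reshape(-1))][:,:].round(3)[::10])
# instrument box extent
print('box', [pix_d('top',u,v,d[v,u]).round(3).tolist() for u,v in((370,110),(370,240),(385,90),(385,250),(450,170),(362,170),(318,136),(305,135))])
E
```

```text
bench z -0.0010134972558658857
holder ((527.0225219726562, 290.64898681640625), (132.3905029296875, 154.3358612060547), 84.2957763671875) 0.01649960448275479 4048
plate ((528.6605224609375, 425.09210205078125), (72.6875228881836, 55.984195709228516), 71.39397430419922) 0.008773649992100372 746
[[0.465 0.305 0.925]
 [0.465 0.305 0.925]
 [0.465 0.305 0.925]
 [0.465 0.305 0.925]
 [0.598 0.347 0.062]
 [0.465 0.305 0.925]
 [0.592 0.355 0.06 ]
 [0.59  0.351 0.063]
 [0.465 0.305 0.925]
 [0.465 0.305 0.925]
 [0.465 0.305 0.925]
 [0.465 0.305 0.925]
 [0.465 0.305 0.925]
 [0.465 0.305 0.925]]
box [[0.733, 0.149, 0.111], [0.497, 0.144, 0.098], [0.729, 0.147, 0.228], [0.477, 0.144, 0.219], [0.604, 0.044, 0.228], [0.638, 0.148, 0.025], [0.695, 0.239, 0.058], [0.698, 0.264, 0.053]]
```

View pics/c1.png

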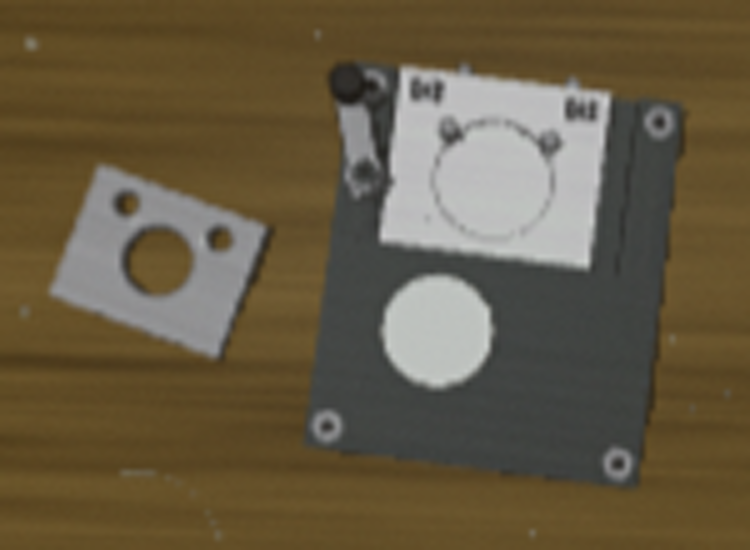

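The crop is sharp: recess ring at about (493,180), dowels at (450,130) and (550,142), disc at (438,331), and the keeper clear with its knob at (348,82). The plate holes point up-left, at (126,203) and (219,238). I'll fit these precisely on rectified maps.

```bash
cat >> h.py <<'E'
def rect(im,n,x0,x1,y0,y1,z,s=.00025):
    X,Y=np.meshgrid(np.arange(x0,x1,s),np.arange(y0,y1,s),indexing='ij')
    p=proj(n,np.c_[X.ravel(),Y.ravel(),np.full(X.size,z)]).astype(np.float32)
    return cv2.remap(im,p[:,0].reshape(X.shape),p[:,1].reshape(X.shape),cv2.INTER_CUBIC),X,Y
def rectfit(m,X,Y):  # largest blob
    n,l,st,_=cv2.connectedComponentsWithStats(m.astype(np.uint8)); i=1+st[1:,4].argmax(); q=l==i
    return q,cv2.minAreaRect(np.c_[X[q],Y[q]].astype(np.float32)*1000)
def ringfit(g,X,Y,r,guess,w=.008,sgn=-1):
    a=np.linspace(0,2*np.pi,240); best=None
    for dx in np.arange(-w,w,.0004):
        for dy in np.arange(-w,w,.0004):
            i=((guess[0]+dx+r*np.cos(a)-X[0,0])/.00025).astype(int); j=((guess[1]+dy+r*np.sin(a)-Y[0,0])/.00025).astype(int)
            v=sgn*g[i.clip(0,g.shape[0]-1),j.clip(0,g.shape[1]-1)].mean()
            if best is None or v>best[0]: best=(v,guess[0]+dx,guess[1]+dy)
    return best
E
python3 - <<'E'
from h import *
I=[cam('top')[0].astype(np.float32) for _ in range(4)]; im=np.mean(I,0)
def g_(z,*b): r,X,Y=rect(im,'top',*b,z); return r.mean(2),X,Y
g,X,Y=g_(.018,.44,.63,.20,.37)
q,r=rectfit(g>150,X,Y); print('bright block+?',r,q.sum()*.0625)
for rr in(.0225,.0232,.0238): print('recess',rr,ringfit(g,X,Y,rr,(.565,.287)))
g,X,Y=g_(.026,.46,.55,.25,.36)
q,r=rectfit((g>150)&(X<.535),X,Y); print('disc',X[q].mean(),Y[q].mean(),q.sum()*.0625,np.pi*22**2)
g,X,Y=g_(.010,.47,.59,.37,.48)
q,r=rectfit(cv2.morphologyEx((g>110).astype(np.uint8),cv2.MORPH_OPEN,np.ones((9,9))),X,Y); print('plate',r)
n,l,st,c=cv2.connectedComponentsWithStats(((g<110)).astype(np.uint8))
for i in range(1,n):
    if 20/.0625<st[i,4]<900/.0625: s=l==i; print('hole',X[s].mean(),Y[s].mean(),st[i,4]*.0625)
g,X,Y=g_(.031,.56,.62,.24,.33)
cv2.imwrite('pics/dow.png',cv2.resize(g[::-1,::-1],None,fx=2,fy=2))
# knob: dark blob at top z=.0635
g,X,Y=g_(.0635,.57,.62,.33,.38); q,r=rectfit(g<45,X,Y); print('knob',X[q].mean(),Y[q].mean(),q.sum()*.0625)
# holder-frame prediction
for yaw in(-5.7,):
    c,s=np.cos(np.radians(yaw)),np.sin(np.radians(yaw)); R=np.array([[c,-s],[s,c]])
    for p in((37,0),(31,55)): print(p,np.array([527,290.6])+R@p)
g,X,Y=g_(.018,.42,.63,.20,.38)
hsv=cv2.cvtColor(rect(im,'top',.42,.63,.20,.38,.018)[0].clip(0,255).astype(np.uint8),cv2.COLOR_BGR2HSV)
m=(hsv[...,1]<60).astype(np.uint8); m=cv2.morphologyEx(m,cv2.MORPH_OPEN,np.ones((15,15))); print('holder',rectfit(m,X,Y)[1])
E
```

```text
bright block+? ((568.9905395507812, 291.418701171875), (83.31644439697266, 70.88375091552734), 84.52262878417969) 5264.25
recess 0.0225 (np.float32(-157.02815), np.float64(0.5638), np.float64(0.29219999999999996))
recess 0.0232 (np.float32(-151.51239), np.float64(0.5633999999999999), np.float64(0.29219999999999996))
recess 0.0238 (np.float32(-152.84636), np.float64(0.5633999999999999), np.float64(0.29219999999999996))
disc 0.5027625947691847 0.31233245480237976 1393.1875 1520.53084433746
plate ((528.0804443359375, 424.89447021484375), (72.41588592529297, 56.896484375), 71.30500793457031)
hole 0.5279604975266298 0.4249087471461127 657.0
hole 0.5374597269624499 0.4003769624573345 91.5625
hole 0.5504991633199375 0.4382648929049456 93.375
knob 0.5927838733431491 0.34802687776141183 127.3125
(37, 0) [563.81705609 286.92516926]
(31, 55) [563.3093089  342.24914411]
holder ((528.4434814453125, 293.8767395019531), (139.15541076660156, 157.11724853515625), 84.47926330566406)[ WARN:0@3.719] global loadsave.cpp:1063 imwrite_ Unsupported depth image for selected encoder is fallbacked to CV_8U.
```

```bash
cat > go.py <<'E'
import sys; from h import *
from scipy.spatial.transform import Rotation as Ro
# usage: go.py x y z(mm) toolx_angle_deg -> tool shift/turn
o=monitor.get_obs(); R=Ro.from_quat(o['ee_rot']); p=np.array(o['position'])
print('t',round(float(o['clock']),2),'p',(p*1e3).round(2),'F',np.round(o['ft_force'],2),'g',round(float(o['grip_width']),3),'q7',round(float(o['joint_pos'][6]),2),'xang',round(float(np.degrees(np.arctan2(*R.as_matrix()[[1,0],0]))),2))
for a in sys.argv[1:]:
    x,y,z,an=map(float,a.split(',')); c,s=np.cos(np.radians(an)),np.sin(np.radians(an))
    T=Ro.from_matrix(np.array([[c,s,0],[s,-c,0],[0,0,-1.]]))
    print(a,'shift',R.inv().apply(np.array([x,y,z])/1e3-p).round(4),'turn',np.degrees((R.inv()*T).as_rotvec()).round(2))
E
python3 go.py 466,316,100,84.4 466,316,20,84.4
```

```text
t 1.15 p [216.51 586.32 231.33] F [-0.7  -0.6   0.14] g 1.0 q7 -0.09 xang 69.73
466,316,100,84.4 shift [-0.1672  0.3277  0.1313] turn [ -0.    -0.   -14.67]
466,316,20,84.4 shift [-0.1672  0.3277  0.2113] turn [ -0.    -0.   -14.67]
```

servo_tool:
  motion:
    - [0.3,-0.02,0.04,0.016,0,0,-2]
    - [0.3,-0.04,0.08,0.033,0,0,-4]
    - [0.3,-0.06,0.12,0.049,0,0,-6]
    - [0.3,-0.08,0.16,0.066,0,0,-8]
    - [0.3,-0.1,0.2,0.082,0,0,-10]
    - [0.3,-0.12,0.24,0.098,0,0,-12]
    - [0.3,-0.14,0.28,0.115,0,0,-13]
    - [0.3,-0.16,0.315,0.125,0,0,-14.67]
    - [0.3,-0.1672,0.3277,0.1313,0,0,-14.67]
    - [0.3,-0.1672,0.3277,0.15,0,0,-14.67]
    - [0.3,-0.1672,0.3277,0.17,0,0,-14.67]
    - [0.3,-0.1672,0.3277,0.19,0,0,-14.67]
    - [0.3,-0.1672,0.3277,0.2,0,0,-14.67]
    - [0.3,-0.1672,0.3277,0.2,0,0,-14.67]
  grip_force: 20

```text
clock: 2.9
position: [0.4649, 0.3166, 0.0305]
ee_rot: [0.74, 0.672, -0.001, -0.0]
ft_force: [-0.4, -0.2, -0.2]
grip_width: 0.301
```

```bash
python3 - <<'E'
from h import *
a,d=cam('top'); b,e=cam('scene')
c1=cv2.resize(a[170:280,220:340],(480,440),interpolation=cv2.INTER_CUBIC); c2=cv2.resize(b[150:290,190:310],(377,440),interpolation=cv2.INTER_CUBIC)
cv2.imwrite('pics/m1.png',cv2.resize(np.hstack([c1,c2]),(790,405)))
E
python3 go.py 466,316,20,84.4
```

```text
t 3.0 p [465.96 316.67  31.78] F [-0.08  0.47  0.01] g 0.301 q7 0.83 xang 84.44
466,316,20,84.4 shift [-0.0007  0.0001  0.0118] turn [ 0.02 -0.04  0.04]
```

View pics/m1.png

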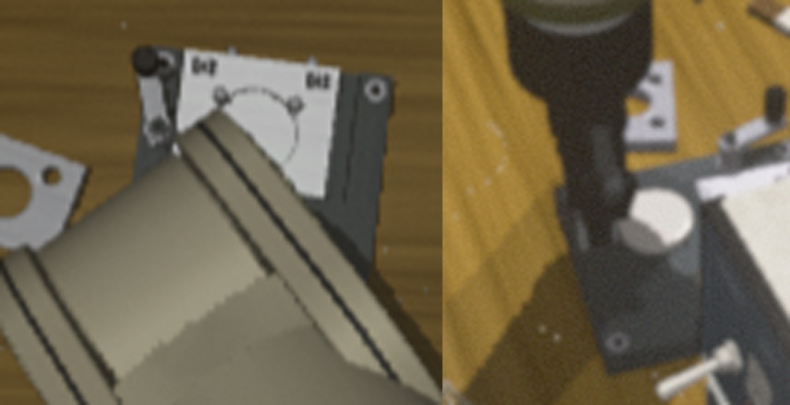

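The top view is mostly hidden by the arm. The scene view shows the fingers behind the disc, clear of it. Lowering to rim height now.

servo_tool:
  motion:
    - [0.3,0,0,0.004,0,0,0]
    - [0.3,0,0,0.007,0,0,0]
    - [0.3,0,0,0.009,0,0,0]
    - [0.3,0,0,0.0105,0,0,0]
    - [0.3,0,0,0.0105,0,0,0]

```text
clock: 3.62
position: [0.466, 0.3159, 0.0207]
ee_rot: [0.741, 0.672, -0.0, -0.0]
ft_force: [0.2, -0.1, 0.4]
grip_width: 0.297
```

```bash
python3 - <<'E'
from h import *
b,e=cam('scene')
cv2.imwrite('pics/m2.png',cv2.resize(b[190:280,220:300],(640,600),interpolation=cv2.INTER_CUBIC))
g=np.zeros(1)
for x,y in((502.8,312.3),): print(proj('scene',[[x/1e3,y/1e3,.026]]))
for y in(-13,13):
    print('fingers inner', proj('scene',[[.466+.0109+.0976*y/1e3,.3166-.001+.995*y/1e3,z] for z in(.018,.022,.026)]))
E
python3 go.py
```

```text
[[262.36217196 224.14752456]]
fingers inner [[249.34685446 235.68724599]
 [249.28140314 234.15367251]
 [249.2155716  232.60938102]]
fingers inner [[245.62684724 224.50691186]
 [245.55063337 222.96471129]
 [245.47398759 221.41202399]]
t 3.67 p [466.   315.96  20.79] F [ 0.95  0.29 -0.31] g 0.294 q7 0.83 xang 84.4
```

View pics/m2.png

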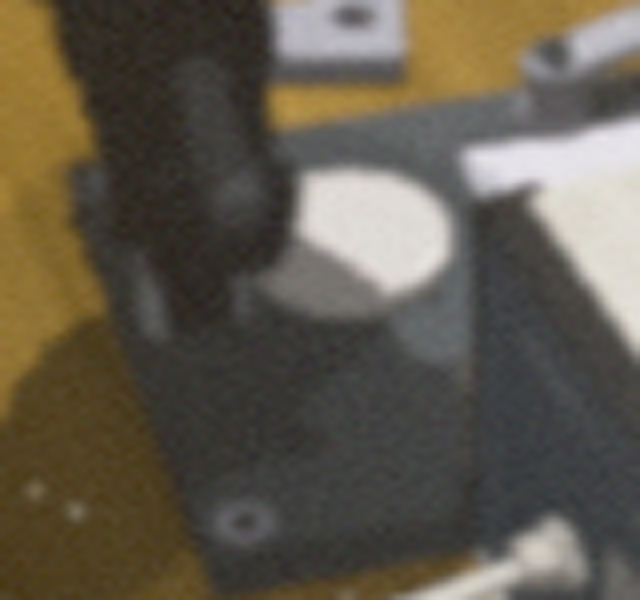

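Fingertips sit just above the table behind the disc, with no contact force. Pushing gently now.

servo_tool:
  motion:
    - [0.3,0,0.003,0,0,0,0]
    - [0.3,0,0.005,0,0,0,0]
    - [0.3,0,0.007,0,0,0,0]
    - [0.3,0,0.009,0,0,0,0]
    - [0.3,-0.001,0.012,0,0,0,0]
    - [0.3,-0.002,0.015,0,0,0,0]
    - [0.3,-0.003,0.019,0,0,0,0]
    - [0.3,-0.0039,0.023,0,0,0,0]
    - [0.3,-0.0048,0.027,0,0,0,0]
    - [0.3,-0.0057,0.031,0,0,0,0]
    - [0.3,-0.0066,0.035,0,0,0,0]
    - [0.3,-0.0075,0.039,0,0,0,0]
    - [0.3,-0.0084,0.043,0,0,0,0]
    - [0.3,-0.0093,0.047,0,0,0,0]
    - [0.3,-0.0102,0.051,0,0,0,0]
    - [0.3,-0.0111,0.055,0,0,0,0]
    - [0.3,-0.0122,0.059,0,0,0,0]
    - [0.3,-0.0128,0.061,0,0,0,0]
    - [0.3,-0.0128,0.061,0,0,0,0]

```text
clock: 6.05
position: [0.5256, 0.2972, 0.0208]
ee_rot: [0.741, 0.672, 0.0, 0.0]
ft_force: [0.7, 1.1, 0.6]
grip_width: 0.301
```

```bash
python3 - <<'E'
from h import *
b,e=cam('scene'); print(find('scene','ceramic_disc')[:2])
cv2.imwrite('pics/m3.png',cv2.resize(b[170:270,220:320],(600,600),interpolation=cv2.INTER_CUBIC))
E
python3 go.py 535,295,20,84.4
```

```text
[]
t 6.15 p [525.36 297.28  20.76] F [-0.15  0.1  -0.08] g 0.298 q7 0.93 xang 84.4
535,295,20,84.4 shift [-0.0013  0.0098  0.0008] turn [-0.01 -0.    0.  ]
```

View pics/m3.png

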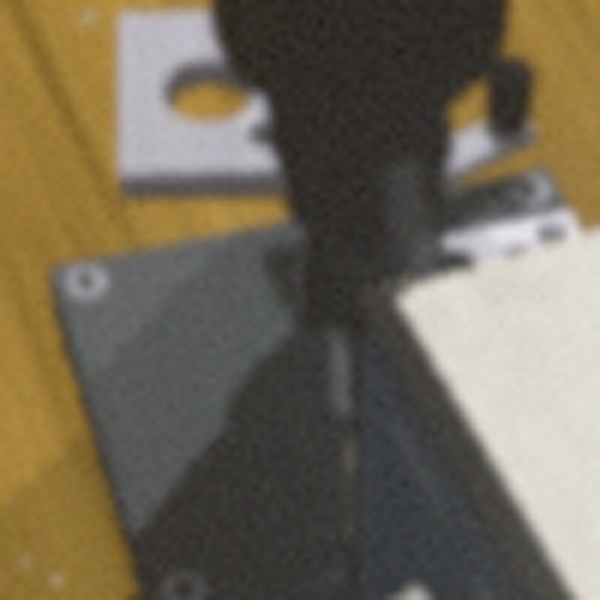

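The scene view now has the disc hidden behind the finger and box, so I go by force: the push reads about 0 N. I'll go a few mm more with the V, then back off, shut the fingers and finish with the flat face.

servo_tool:
  motion:
    - [0.3,-0.0004,0.002,0,0,0,0]
    - [0.3,-0.0008,0.004,0,0,0,0]
    - [0.3,-0.0012,0.006,0,0,0,0]
    - [0.3,-0.0013,0.0065,0,0,0,0]

```text
clock: 6.65
position: [0.532, 0.2952, 0.0208]
ee_rot: [0.741, 0.672, 0.0, 0.0]
ft_force: [0.1, -0.6, 0.2]
grip_width: 0.3
```

servo_tool:
  motion:
    - [0.3,0,-0.006,0,0,0,0]
    - [0.3,0,-0.012,0,0,0,0]
    - [0.0,0,-0.013,0,0,0,0]
    - [0.0,0,-0.013,0,0,0,0]
    - [0.0,0,-0.013,0,0,0,0]
    - [0.0,0,-0.013,0,0,0,0]

```text
clock: 7.4
position: [0.519, 0.2965, 0.0208]
ee_rot: [0.741, 0.672, 0.0, 0.0]
ft_force: [0.8, 0.0, -1.1]
grip_width: -0.001
```

```bash
python3 go.py 530.7,295.4,20.5,84.4; python3 - <<'E'
from h import *
a,d=cam('top'); cv2.imwrite('pics/t3.png',a); print(find('top','ceramic_disc')[:2])
E
```

```text
t 7.4 p [519.01 296.52  20.8 ] F [ 0.84  0.02 -1.14] g -0.001 q7 0.92 xang 84.39
530.7,295.4,20.5,84.4 shift [0.     0.0117 0.0003] turn [ 0.01 -0.   -0.01]
[]
```

servo_tool:
  motion:
    - [0,0,0.003,0,0,0,0]
    - [0,0,0.006,0,0,0,0]
    - [0,0,0.007,0,0,0,0]
    - [0,0,0.008,0,0,0,0]
    - [0,0,0.0087,0,0,0,0]
    - [0,0,0.0094,0,0,0,0]
    - [0,0,0.01,0,0,0,0]
    - [0,0,0.01,0,0,0,0]

```text
clock: 8.5
position: [0.5288, 0.2956, 0.0208]
ee_rot: [0.741, 0.672, 0.0, -0.0]
ft_force: [0.2, 0.8, 0.8]
grip_width: -0.008
```

servo_tool:
  motion:
    - [0,0,0.0004,0,0,0,0]
    - [0,0,0.0008,0,0,0,0]
    - [0,0,0.0008,0,0,0,0]

```text
clock: 8.88
position: [0.5296, 0.2956, 0.0208]
ee_rot: [0.741, 0.672, 0.0, -0.0]
ft_force: [-0.1, 1.0, -0.5]
grip_width: -0.002
```

servo_tool:
  motion:
    - [0,0,0.0004,0,0,0,0]
    - [0,0,0.0008,0,0,0,0]
    - [0,0,0.0008,0,0,0,0]

```text
clock: 9.25
position: [0.5305, 0.2954, 0.0209]
ee_rot: [0.741, 0.672, 0.0, -0.0]
ft_force: [0.5, -0.5, -0.6]
grip_width: -0.001
```

servo_tool:
  motion:
    - [0,0,0.0003,0,0,0,0]
    - [0,0,0.0006,0,0,0,0]
    - [0,0,0.0006,0,0,0,0]

```text
clock: 9.62
position: [0.531, 0.2954, 0.0208]
ee_rot: [0.741, 0.672, 0.0, -0.0]
ft_force: [0.1, 0.6, 0.5]
grip_width: 0.001
```

servo_tool:
  motion:
    - [0,0,0.0003,0,0,0,0]
    - [0,0,0.0006,0,0,0,0]
    - [0,0,0.0006,0,0,0,0]

```text
clock: 10.0
position: [0.5316, 0.2954, 0.0208]
ee_rot: [0.741, 0.672, 0.0, -0.0]
ft_force: [0.6, -0.1, 0.4]
grip_width: -0.0
```

Still nothing above noise. I'll back off and move over to the clamp plate, which should uncover the recess in the top view.

```bash
python3 go.py 528,425,100,-18.8
```

```text
t 10.0 p [531.64 295.36  20.85] F [ 0.62 -0.08  0.39] g -0.0 q7 0.94 xang 84.4
528,425,100,-18.8 shift [ 0.1287 -0.0163 -0.0791] turn [-0.000e+00 -1.000e-02  1.032e+02]
```

servo_tool:
  motion:
    - [0,0,-0.01,0,0,0,0]
    - [0,0,-0.015,-0.03,0,0,0]
    - [0,0,-0.02,-0.079,0,0,8]
    - [0,0.01,-0.0163,-0.079,0,0,18]
    - [0.3,0.025,-0.0163,-0.079,0,0,28]
    - [0.6,0.04,-0.0163,-0.079,0,0,38]
    - [1,0.055,-0.0163,-0.079,0,0,48]
    - [1,0.07,-0.0163,-0.079,0,0,58]
    - [1,0.085,-0.0163,-0.079,0,0,68]
    - [1,0.1,-0.0163,-0.079,0,0,78]
    - [1,0.115,-0.0163,-0.079,0,0,88]
    - [1,0.125,-0.0163,-0.079,0,0,97]
    - [1,0.1287,-0.0163,-0.079,0,0,103.2]
    - [1,0.1287,-0.0163,-0.079,0,0,103.2]
    - [1,0.1287,-0.0163,-0.079,0,0,103.2]

```text
clock: 11.88
position: [0.5276, 0.4248, 0.0998]
ee_rot: [0.987, -0.162, -0.0, 0.0]
ft_force: [0.0, 0.4, 0.7]
grip_width: 1.003
```

```bash
python3 - <<'E'
from h import *
a,d=cam('top')
cv2.imwrite('pics/m4.png',cv2.resize(a[170:280,200:340],(763,600),interpolation=cv2.INTER_CUBIC))
g,X,Y=rect(a,'top',.54,.59,.265,.32,.020); print(g.mean(2)[::20,::20].astype(int))
E
python3 go.py 528,425,100,-18.8
```

```text
[[184 185 185 182 150 141 141 165 186 188  99]
 [186 185 179 129 192 190 190 186 133 181 182]
 [185 186 135 188 186 187 185 186 187 127 188]
 [185 156 188 186 186 186 186 186 186 188 156]
 [185 117 187 185 185 186 187 185 186 187 141]
 [185 118 186 185 186 186 186 186 186 187 146]
 [185 151 186 185 185 185 186 185 186 189 142]
 [182  94 164 185 185 185 185 186 188 147 186]
 [167 129 133 154 184 185 186 185 149  72 173]
 [184 179 187 170 151 165 155 139 173 122 172]]
t 11.93 p [527.79 424.73  99.87] F [-0.48  0.06 -0.04] g 0.997 q7 -0.92 xang -18.7
528,425,100,-18.8 shift [ 0.0001 -0.0003 -0.0001] turn [-0.    0.01  0.1 ]
```

View pics/m4.png

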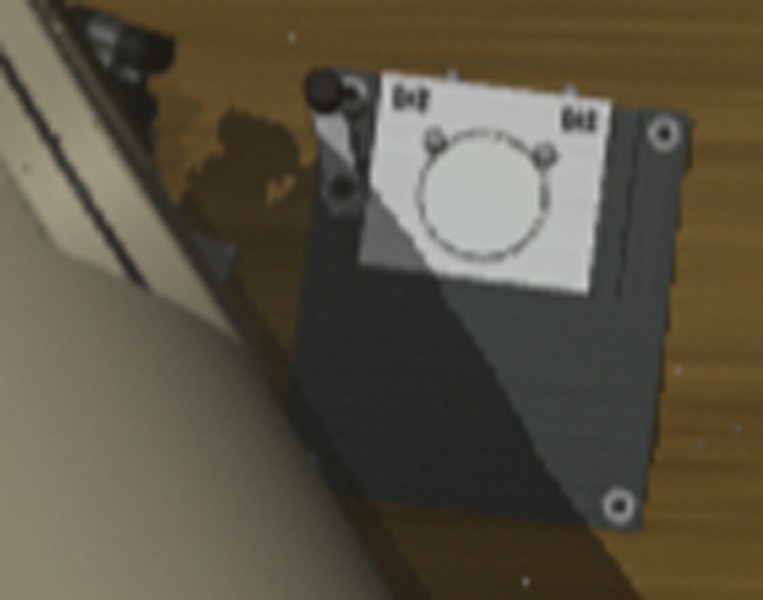

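The disc lies inside the recess with a dark gap all round, at crop (484,195). I'll check its height from depth and refine the recess centre and dowel positions.

```bash
python3 - <<'E'
from h import *
im=0;dd=[]
for _ in range(4):
    a,d=cam('top'); im=im+a.astype(np.float32)/4; dd.append(d)
d=np.median(dd,0)
h=lambda x,y,z: (lambda p: pix_d('top',p[0],p[1],d[int(round(p[1])),int(round(p[0]))])[2]*1e3)(proj('top',[[x,y,z]])[0])
print('disc h',np.median([h(.5635+i,.2922+j,.022) for i in(-.008,0,.008) for j in(-.008,0,.008)]),'block',np.median([h(x,y,.018) for x,y in((.548,.258),(.575,.258),(.59,.27),(.585,.318),(.54,.262))]))
r,X,Y=rect(im,'top',.535,.60,.255,.325,.018); g=r.mean(2)
for rr in(.0225,.0228,.0232,.0236): print(rr,ringfit(g,X,Y,rr,(.5635,.2922),.004))
r,X,Y=rect(im,'top',.535,.60,.255,.325,.022); g=r.mean(2)
m=(g>165)&(np.hypot(X-.5635,Y-.2922)<.0245); q,_=rectfit(cv2.erode(m.astype(np.uint8),np.ones((5,5)))>0,X,Y); print('disc c',X[q].mean(),Y[q].mean(),q.sum()*.0625)
print('pred dowel px',[proj('top',[[.5635+.9952*.0168+.0976*s,.2922-.0976*.0168+.9952*s,z]]).round(1).tolist() for s in(.0201,-.0201) for z in(.018,.031)])
r,X,Y=rect(im,'top',.57,.60,.26,.325,.031); g=r.mean(2).clip(0,255).astype(np.uint8)
big=cv2.resize(g[::-1,::-1],None,fx=3,fy=3)
cv2.imwrite('pics/dow.png',big)
E
```

```text
disc h 19.978923223755316 block 16.818329194379764
0.0225 (np.float32(-132.88869), np.float64(0.5639), np.float64(0.2926))
0.0228 (np.float32(-131.74168), np.float64(0.5639), np.float64(0.2926))
0.0232 (np.float32(-133.26712), np.float64(0.5639), np.float64(0.2922))
0.0236 (np.float32(-137.32677), np.float64(0.5639), np.float64(0.2922))
disc c 0.5630272497917963 0.2925467471709164 1275.8125
pred dowel px [[[279.1, 195.7]], [[279.1, 194.9]], [[299.3, 198.3]], [[299.6, 197.5]]]
```

View pics/dow.png

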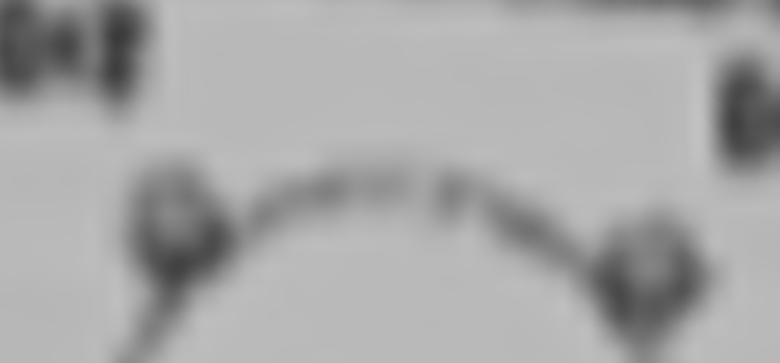

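Disc seated: depth puts it about 3–4 mm proud, against 8 mm if it were still up. The dowel-top outlines at (178,215) and (650,265) put the recess centre at (563.5, 292.1) mm and the holder yaw at −5.6°, which agrees with the ring fit. Now grasping the clamp plate.

servo_tool:
  motion:
    - [1,0.0003,-0.0003,0.04,0,0,0]
    - [1,0.0003,-0.0003,0.075,0,0,0]
    - [1,0.0003,-0.0003,0.09,0,0,0]
    - [1,0.0003,-0.0003,0.098,0,0,0]
    - [1,0.0003,-0.0003,0.104,0,0,0]
    - [1,0.0003,-0.0003,0.104,0,0,0]

```text
clock: 12.88
position: [0.5286, 0.4254, -0.0037]
ee_rot: [0.987, -0.163, 0.0, -0.0]
ft_force: [-0.1, -0.8, -0.2]
grip_width: 0.997
```

servo_tool:
  motion:
    - [0.72,0,0,0,0,0,0]
    - [0.68,0,0,0,0,0,0]
    - [0.6,0,0,0,0,0,0]
    - [0.5,0,0,0,0,0,0]
    - [0.5,0,0,0,0,0,0]
    - [0.5,0,0,0,0,0,0]
  grip_force: 40

```text
clock: 13.62
position: [0.5287, 0.4255, -0.0033]
ee_rot: [0.987, -0.163, 0.0, -0.001]
ft_force: [-0.6, -0.6, 6.3]
grip_width: 0.639
```

servo_tool:
  motion:
    - [0.5,0,0,-0.01,0,0,0]
    - [0.5,0,0,-0.03,0,0,0]
    - [0.5,0,0,-0.06,0,0,0]
    - [0.5,0,0,-0.084,0,0,0]
    - [0.5,0,0,-0.084,0,0,0]

```text
clock: 14.25
position: [0.5296, 0.4261, 0.0831]
ee_rot: [0.987, -0.163, 0.001, -0.002]
ft_force: [0.1, -0.1, -1.1]
grip_width: 0.642
```

```bash
python3 go.py 563.6,292.9,80,-5.6
```

```text
t 14.25 p [529.65 426.11  83.08] F [ 0.1  -0.12 -1.08] g 0.642 q7 -0.91 xang -18.81
563.6,292.9,80,-5.6 shift [0.0751 0.1152 0.0027] turn [ -0.23  -0.15 -13.21]
```

servo_tool:
  motion:
    - [0.5,0.01,0.015,0,0,0,-2]
    - [0.5,0.023,0.035,0,0,0,-5]
    - [0.5,0.036,0.055,0,0,0,-8]
    - [0.5,0.05,0.075,0,0,0,-10]
    - [0.5,0.062,0.095,0,0,0,-12]
    - [0.5,0.072,0.11,0,0,0,-13.1]
    - [0.5,0.0755,0.1155,0,0,0,-13.2]
    - [0.5,0.0755,0.1155,0,0,0,-13.2]
    - [0.5,0.0755,0.1155,0,0,0,-13.2]
    - [0.5,0.0755,0.1155,0,0,0,-13.2]

```text
clock: 15.5
position: [0.5622, 0.2925, 0.0797]
ee_rot: [0.999, -0.048, -0.0, -0.0]
ft_force: [0.3, 0.3, -1.7]
grip_width: 0.639
```

```bash
python3 go.py 563.6,292.9,80,-5.6 563.6,292.9,30,-5.6;  python3 - <<'E'
from h import *
b,e=cam('scene'); print(find('scene','clamp_plate')[:2])
cv2.imwrite('pics/m5.png',cv2.resize(b[110:260,200:350],(600,600),interpolation=cv2.INTER_CUBIC))
E
```

```text
t 15.5 p [562.22 292.45  79.69] F [ 0.29  0.33 -1.7 ] g 0.639 q7 -0.5 xang -5.54
563.6,292.9,80,-5.6 shift [ 0.0013 -0.0006 -0.0003] turn [-0.01  0.01  0.06]
563.6,292.9,30,-5.6 shift [ 0.0013 -0.0006  0.0497] turn [-0.01  0.01  0.06]
[(0.95, array([0.5684, 0.2851, 0.0962])), (0.54, array([0.702 , 0.3848, 0.0093]))]
```

View pics/m5.png

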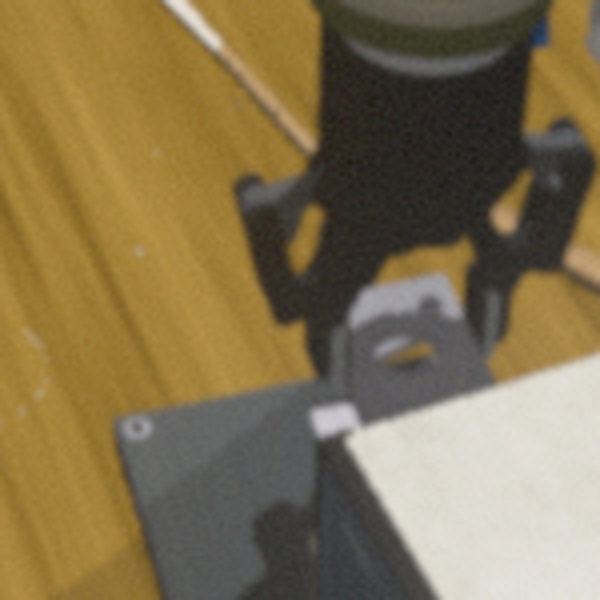

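The plate is held level over the nest. Lowering to just above the dowels, then by feel.

servo_tool:
  motion:
    - [0.5,0.0013,-0.0006,0.015,0,0,0]
    - [0.5,0.0013,-0.0006,0.03,0,0,0]
    - [0.5,0.0013,-0.0006,0.042,0,0,0]
    - [0.5,0.0013,-0.0006,0.049,0,0,0]
    - [0.5,0.0013,-0.0006,0.049,0,0,0]
    - [0.5,0.0013,-0.0006,0.049,0,0,0]

```text
clock: 16.35
position: [0.5642, 0.2921, 0.0312]
ee_rot: [0.999, -0.049, 0.0, -0.0]
ft_force: [-0.2, 0.3, -1.2]
grip_width: 0.637
```

servo_tool:
  motion:
    - [0.5,0,0,0.001,0,0,0]
    - [0.5,0,0,0.002,0,0,0]
    - [0.5,0,0,0.003,0,0,0]
    - [0.5,0,0,0.0035,0,0,0]
    - [0.5,0,0,0.0035,0,0,0]

```text
clock: 16.98
position: [0.5639, 0.292, 0.0273]
ee_rot: [0.999, -0.049, 0.0, -0.0]
ft_force: [-0.1, -0.0, -1.3]
grip_width: 0.641
```

```bash
python3 go.py 563.6,292.9,18.5,-5.6
```

```text
t 16.98 p [563.93 292.01  27.28] F [-0.08 -0.01 -1.32] g 0.641 q7 -0.48 xang -5.6
563.6,292.9,18.5,-5.6 shift [-0.0004 -0.0009  0.0088] turn [-0. -0. -0.]
```

servo_tool:
  motion:
    - [0.5,-0.0002,-0.0008,0,0,0,0]
    - [0.5,-0.0002,-0.0008,0.0005,0,0,0]
    - [0.5,-0.0002,-0.0008,0.001,0,0,0]
    - [0.5,-0.0002,-0.0008,0.001,0,0,0]

```text
clock: 17.48
position: [0.5638, 0.2928, 0.0262]
ee_rot: [0.999, -0.049, -0.0, 0.0]
ft_force: [-0.7, 0.5, -0.6]
grip_width: 0.642
```

servo_tool:
  motion:
    - [0.5,0,0,0.0005,0,0,0]
    - [0.5,0,0,0.001,0,0,0]
    - [0.5,0,0,0.001,0,0,0]

```text
clock: 17.85
position: [0.5638, 0.2928, 0.0253]
ee_rot: [0.999, -0.049, -0.0, -0.0]
ft_force: [0.8, 0.2, -1.8]
grip_width: 0.642
```

servo_tool:
  motion:
    - [0.5,0,0,0.0005,0,0,0]
    - [0.5,0,0,0.001,0,0,0]
    - [0.5,0,0,0.001,0,0,0]

```text
clock: 18.23
position: [0.5638, 0.2928, 0.0243]
ee_rot: [0.999, -0.049, 0.0, -0.0]
ft_force: [-1.2, -0.6, -1.6]
grip_width: 0.641
```

servo_tool:
  motion:
    - [0.5,0,0,0.0005,0,0,0]
    - [0.5,0,0,0.001,0,0,0]
    - [0.5,0,0,0.0015,0,0,0]
    - [0.5,0,0,0.002,0,0,0]
    - [0.5,0,0,0.002,0,0,0]

```text
clock: 18.85
position: [0.5638, 0.2928, 0.0223]
ee_rot: [0.999, -0.049, 0.0, -0.0]
ft_force: [0.3, -1.1, -1.9]
grip_width: 0.642
```

servo_tool:
  motion:
    - [0.5,0,0,0.0005,0,0,0]
    - [0.5,0,0,0.001,0,0,0]
    - [0.5,0,0,0.0015,0,0,0]
    - [0.5,0,0,0.002,0,0,0]
    - [0.5,0,0,0.002,0,0,0]

```text
clock: 19.48
position: [0.5638, 0.2928, 0.0203]
ee_rot: [0.999, -0.049, 0.0, -0.0]
ft_force: [1.0, 0.0, -1.2]
grip_width: 0.642
```

servo_tool:
  motion:
    - [0.5,0,0,0.0004,0,0,0]
    - [0.5,0,0,0.0008,0,0,0]
    - [0.5,0,0,0.0008,0,0,0]

```text
clock: 19.85
position: [0.5638, 0.2929, 0.0195]
ee_rot: [0.999, -0.049, 0.0, -0.0]
ft_force: [0.2, -1.5, -1.3]
grip_width: 0.64
```

servo_tool:
  motion:
    - [0.5,0,0,0.0004,0,0,0]
    - [0.5,0,0,0.0008,0,0,0]
    - [0.5,0,0,0.0008,0,0,0]

```text
clock: 20.23
position: [0.5638, 0.2928, 0.0187]
ee_rot: [0.999, -0.049, 0.0, -0.0]
ft_force: [1.1, -0.4, -0.4]
grip_width: 0.646
```

servo_tool:
  motion:
    - [0.5,0,0,0.0003,0,0,0]
    - [0.5,0,0,0.0006,0,0,0]
    - [0.5,0,0,0.0006,0,0,0]

```text
clock: 20.6
position: [0.5638, 0.2929, 0.0186]
ee_rot: [0.999, -0.049, 0.0, -0.0]
ft_force: [-2.2, -1.2, 4.4]
grip_width: 0.639
```

Contact at TCP z 18.6 mm, exactly the expected seated height. Releasing and lifting clear.

servo_tool:
  motion:
    - [0.64,0,0,-0.0006,0,0,0]
    - [0.68,0,0,-0.0006,0,0,0]
    - [0.74,0,0,-0.0006,0,0,0]
    - [0.8,0,0,-0.0006,0,0,0]
    - [0.8,0,0,-0.0006,0,0,0]
    - [0.8,0,0,-0.01,0,0,0]
    - [0.8,0,0,-0.03,0,0,0]
    - [0.8,0,0,-0.06,0,0,0]
    - [0.8,-0.03,0,-0.09,0,0,0]
    - [0.8,-0.09,0.0,-0.09,0,0,0]
    - [0.8,-0.15,0,-0.09,0,0,0]
    - [0.8,-0.15,0,-0.09,0,0,0]
    - [0.8,-0.15,0,-0.09,0,0,0]
  grip_force: 20

```text
clock: 22.22
position: [0.4153, 0.3079, 0.1096]
ee_rot: [0.999, -0.049, 0.001, -0.001]
ft_force: [1.0, 0.2, 0.0]
grip_width: 0.798
```

```bash
python3 - <<'E'
from h import *
a,d=cam('top')
cv2.imwrite('pics/m6.png',cv2.resize(a[170:280,220:340],(655,600),interpolation=cv2.INTER_CUBIC))
for x,y in((.545,.292),(.563,.265),(.563,.32),(.583,.293),(.5488,.268),(.545,.26)):
    p=proj('top',[[x,y,.032]])[0]; print(x,y,(pix_d('top',p[0],p[1],d[int(round(p[1])),int(round(p[0]))])*1e3).round(1))
g,X,Y=rect(a.astype(np.float32),'top',.57,.62,.33,.38,.0635); q,r=rectfit(g.mean(2)<45,X,Y); print('knob',X[q].mean(),Y[q].mean(),q.sum()*.0625)
E
python3 go.py
```

```text
0.545 0.292 [545.  292.   31.6]
0.563 0.265 [562.8 265.1  33.4]
0.563 0.32 [563.1 320.   30.8]
0.583 0.293 [583.3 293.   29.5]
0.5488 0.268 [548.8 268.   32. ]
0.545 0.26 [465.2 305.5 925.1]
knob 0.5932384011420387 0.3482039614561008 175.125
t 22.27 p [415.84 307.51 109.33] F [-0.02  0.07  0.16] g 0.8 q7 -0.75 xang -5.66
```

View pics/m6.png

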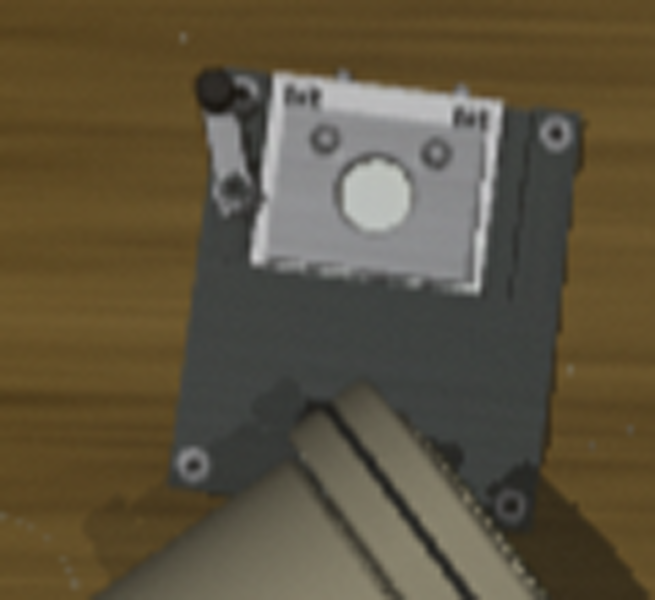

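Plate is down: both dowels show through its holes at (325,138) and (437,153), the disc shows in the window, and its top is about 31–32 mm high. Keeper next.

```bash
python3 - <<'E'
from h import *
print('pivot cam',(pix_z('top',220+236/5.458,170+188/5.458,.043)*1e3).round(1),'knob',(pix_z('top',220+217/5.458,170+89/5.458,.0635)*1e3).round(1))
piv=np.array([563.3,342.2]); a0=101
c,s=np.cos(np.radians(a0)),np.sin(np.radians(a0)); tx=np.array([c,s]); ty=np.array([s,-c])
P=lambda f: piv+33*np.array([np.cos(np.radians(f)),np.sin(np.radians(f))])
print('start',P(11))
for f in list(np.arange(11,-97,-6))+[-97]:
    d=(P(f)-P(11))/1e3; print(f,[0.0,round(d@tx,4),round(d@ty,4),0,0,0,11-f])
E
python3 go.py 595.7,348.5,100,101 595.7,348.5,47,101
```

```text
pivot cam [561.2 340.5  43. ] knob [593.2 347.4  63.5]
start [595.69369705 348.49669685]
11 [0.0, np.float64(0.0), np.float64(0.0), 0, 0, 0, np.int64(0)]
5 [0.0, np.float64(-0.0034), np.float64(-0.0002), 0, 0, 0, np.int64(6)]
-1 [0.0, np.float64(-0.0069), np.float64(-0.0007), 0, 0, 0, np.int64(12)]
-7 [0.0, np.float64(-0.0102), np.float64(-0.0016), 0, 0, 0, np.int64(18)]
-13 [0.0, np.float64(-0.0134), np.float64(-0.0029), 0, 0, 0, np.int64(24)]
-19 [0.0, np.float64(-0.0165), np.float64(-0.0044), 0, 0, 0, np.int64(30)]
-25 [0.0, np.float64(-0.0194), np.float64(-0.0063), 0, 0, 0, np.int64(36)]
-31 [0.0, np.float64(-0.0221), np.float64(-0.0085), 0, 0, 0, np.int64(42)]
-37 [0.0, np.float64(-0.0245), np.float64(-0.0109), 0, 0, 0, np.int64(48)]
-43 [0.0, np.float64(-0.0267), np.float64(-0.0136), 0, 0, 0, np.int64(54)]
-49 [0.0, np.float64(-0.0286), np.float64(-0.0165), 0, 0, 0, np.int64(60)]
-55 [0.0, np.float64(-0.0301), np.float64(-0.0196), 0, 0, 0, np.int64(66)]
-61 [0.0, np.float64(-0.0314), np.float64(-0.0228), 0, 0, 0, np.int64(72)]
-67 [0.0, np.float64(-0.0323), np.float64(-0.0261), 0, 0, 0, np.int64(78)]
-73 [0.0, np.float64(-0.0328), np.float64(-0.0296), 0, 0, 0, np.int64(84)]
-79 [0.0, np.float64(-0.033), np.float64(-0.033), 0, 0, 0, np.int64(90)]
-85 [0.0, np.float64(-0.0328), np.float64(-0.0364), 0, 0, 0, np.int64(96)]
-91 [0.0, np.float64(-0.0323), np.float64(-0.0399), 0, 0, 0, np.int64(102)]
-97 [0.0, np.float64(-0.0314), np.float64(-0.0432), 0, 0, 0, 108]
t 22.27 p [415.84 307.51 109.33] F [-0.02  0.07  0.16] g 0.8 q7 -0.75 xang -5.66
595.7,348.5,100,101 shift [ 0.1749 -0.0585  0.0097] turn [ 2.0000e-02 -1.4000e-01 -1.0666e+02]
595.7,348.5,47,101 shift [ 0.1748 -0.0584  0.0627] turn [ 2.0000e-02 -1.4000e-01 -1.0666e+02]
```

servo_tool:
  motion:
    - [0.5,0.015,-0.005,0,0,0,-10]
    - [0.5,0.03,-0.01,0,0,0,-20]
    - [0.5,0.045,-0.015,0,0,0,-30]
    - [0.5,0.06,-0.02,0,0,0,-40]
    - [0.5,0.075,-0.025,0,0,0,-50]
    - [0.5,0.09,-0.03,0,0,0,-60]
    - [0.5,0.11,-0.036,0,0,0,-70]
    - [0.5,0.13,-0.043,0,0,0,-80]
    - [0.5,0.15,-0.05,0,0,0,-90]
    - [0.5,0.165,-0.055,0,0,0,-100]
    - [0.5,0.1737,-0.058,0,0,0,-106.7]
    - [0.5,0.1737,-0.058,0,0,0,-106.7]
    - [0.5,0.1737,-0.058,0,0,0,-106.7]

```text
clock: 23.9
position: [0.5934, 0.3477, 0.108]
ee_rot: [0.637, 0.771, -0.0, 0.0]
ft_force: [-0.3, -0.6, 0.1]
grip_width: 0.496
```

```bash
python3 go.py 594.6,348.2,47,101
```

```text
t 23.9 p [593.39 347.66 108.  ] F [-0.31 -0.61  0.14] g 0.496 q7 1.21 xang 100.89
594.6,348.2,47,101 shift [0.0003 0.0013 0.061 ] turn [-0.01  0.01 -0.11]
```

servo_tool:
  motion:
    - [0.5,0,0.001,0.02,0,0,0]
    - [0.5,0,0.001,0.036,0,0,0]
    - [0.5,0,0.001,0.046,0,0,0]
    - [0.5,0,0.001,0.055,0,0,0]
    - [0.5,0,0.001,0.06,0,0,0]
    - [0.4,0,0.001,0.06,0,0,0]
    - [0.3,0,0.001,0.06,0,0,0]
    - [0.2,0,0.001,0.06,0,0,0]
    - [0.1,0,0.001,0.06,0,0,0]
    - [0.1,0,0.001,0.06,0,0,0]
    - [0.1,0,0.001,0.06,0,0,0]
  grip_force: 20

```text
clock: 25.28
position: [0.5943, 0.3486, 0.0486]
ee_rot: [0.635, 0.772, 0.0, 0.0]
ft_force: [-0.9, -0.0, 4.0]
grip_width: 0.152
```

Gripping the knob (opening 0.152, about 13 mm). Swinging along the arc.

servo_tool:
  motion:
    - [0.1,-0.0034,-0.0002,0,0,0,6]
    - [0.1,-0.0069,-0.0007,0,0,0,12]
    - [0.1,-0.0102,-0.0016,0,0,0,18]
    - [0.1,-0.0134,-0.0029,0,0,0,24]
    - [0.1,-0.0165,-0.0044,0,0,0,30]
    - [0.1,-0.0165,-0.0044,0,0,0,30]

```text
clock: 26.02
position: [0.5932, 0.3318, 0.0486]
ee_rot: [0.813, 0.582, 0.001, 0.0]
ft_force: [1.0, 1.1, 2.8]
grip_width: 0.148
```

```bash
python3 go.py; python3 - <<'E'
import numpy as np
# rows rel. to the pose at phi=-19 (turned 30 from start)
t=lambda f:33*np.array([np.cos(np.radians(f)),np.sin(np.radians(f))])
a=np.radians(71); tx=np.array([np.cos(a),np.sin(a)]); ty=np.array([np.sin(a),-np.cos(a)])
for f in list(range(-25,-97,-6))+[-97]: d=(t(f)-t(-19))/1e3; print(f,round(d@tx,4),round(d@ty,4),-19-f)
E
```

```text
t 26.02 p [593.24 331.8   48.58] F [0.99 1.08 2.76] g 0.148 q7 0.76 xang 71.14
-25 -0.0034 -0.0002 6
-31 -0.0069 -0.0007 12
-37 -0.0102 -0.0016 18
-43 -0.0134 -0.0029 24
-49 -0.0165 -0.0044 30
-55 -0.0194 -0.0063 36
-61 -0.0221 -0.0085 42
-67 -0.0245 -0.0109 48
-73 -0.0267 -0.0136 54
-79 -0.0286 -0.0165 60
-85 -0.0301 -0.0196 66
-91 -0.0314 -0.0228 72
-97 -0.0323 -0.0261 78
```

servo_tool:
  motion:
    - [0.1,-0.0034,-0.0002,0,0,0,6]
    - [0.1,-0.0069,-0.0007,0,0,0,12]
    - [0.1,-0.0102,-0.0016,0,0,0,18]
    - [0.1,-0.0134,-0.0029,0,0,0,24]
    - [0.1,-0.0165,-0.0044,0,0,0,30]
    - [0.1,-0.0194,-0.0063,0,0,0,36]
    - [0.1,-0.0221,-0.0085,0,0,0,42]
    - [0.1,-0.0245,-0.0109,0,0,0,48]
    - [0.1,-0.0267,-0.0136,0,0,0,54]
    - [0.1,-0.0286,-0.0165,0,0,0,60]
    - [0.1,-0.0301,-0.0196,0,0,0,66]
    - [0.1,-0.0314,-0.0228,0,0,0,72]
    - [0.1,-0.0323,-0.0261,0,0,0,78]
    - [0.1,-0.0323,-0.0261,0,0,0,78]
    - [0.1,-0.0323,-0.0261,0,0,0,78]

```text
clock: 27.9
position: [0.5584, 0.3107, 0.0485]
ee_rot: [0.998, -0.058, 0.001, -0.001]
ft_force: [3.3, 4.6, 1.3]
grip_width: 0.151
```

```bash
python3 go.py
```

```text
t 27.9 p [558.38 310.68  48.54] F [3.25 4.56 1.32] g 0.151 q7 -0.48 xang -6.7
```

servo_tool:
  motion:
    - [0.25,0,0,0,0,0,0]
    - [0.4,0,0,0,0,0,0]
    - [0.4,0,0,0,0,0,0]
    - [0.4,0,0,-0.015,0,0,0]
    - [0.4,0,0,-0.04,0,0,0]
    - [0.4,0,0,-0.07,0,0,0]
    - [0.4,-0.05,0,-0.08,0,0,0]
    - [0.4,-0.1,0,-0.08,0,0,0]
    - [0.4,-0.15,0,-0.08,0,0,0]
    - [0.4,-0.15,0,-0.08,0,0,0]
    - [0.4,-0.15,0,-0.08,0,0,0]

```text
clock: 29.28
position: [0.4095, 0.3274, 0.1292]
ee_rot: [0.998, -0.06, 0.001, -0.001]
ft_force: [-0.1, -0.5, 0.5]
grip_width: 0.4
```

```bash
python3 - <<'E'
from h import *
a,d=cam('top')
cv2.imwrite('pics/m7.png',cv2.resize(a[120:290,190:370],(635,600),interpolation=cv2.INTER_CUBIC))
g,X,Y=rect(a.astype(np.float32),'top',.53,.60,.28,.35,.0635); q,r=rectfit(g.mean(2)<45,X,Y); print('knob',X[q].mean(),Y[q].mean(),q.sum()*.0625)
for x,y in((.545,.292),(.545,.28),(.563,.265),(.575,.275)):
    p=proj('top',[[x,y,.032]])[0]; print(x,y,(pix_d('top',p[0],p[1],d[int(round(p[1])),int(round(p[0]))])*1e3).round(1))
for t in('brush','timer'): print(t,find('top',t)[:1])
cam('scene'); print('forceps',find('scene','forceps')[:1])
E
python3 go.py
```

```text
knob 0.5552398550724611 0.30941275362318515 107.8125
0.545 0.292 [545.  292.   32.2]
0.545 0.28 [545.1 280.   31. ]
0.563 0.265 [562.9 265.1  33.3]
0.575 0.275 [575.1 275.   31.1]
brush [(0.68, array([0.6749, 0.4338, 0.009 ]))]
timer [(0.96, array([0.6935, 0.2388, 0.0531]))]
forceps [(0.78, array([0.3752, 0.1953, 0.0011]))]
t 29.52 p [409.72 326.81 128.13] F [-0.97 -0.08 -0.96] g 0.399 q7 -0.78 xang -6.98
```

View pics/m7.png

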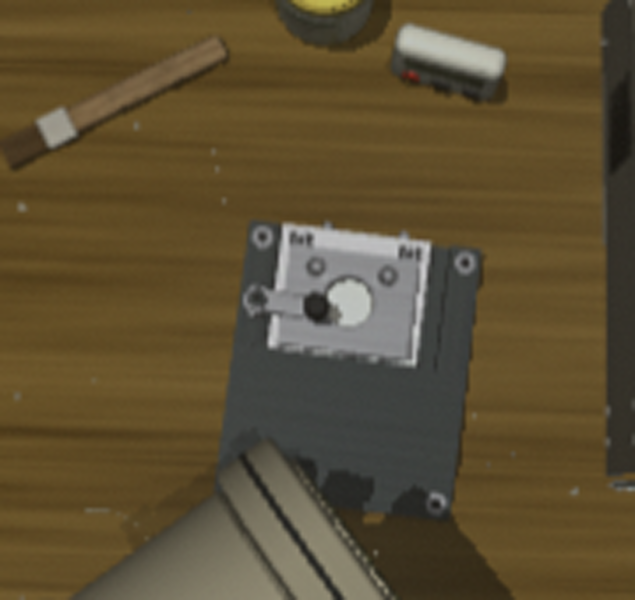

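The picture shows the keeper from pivot (256,299) to knob (317,307), parallel to the holder's edge, so it lies right across the plate. The dowels show through the holes and the disc through the window. The arm is clear and the bystanders haven't moved.

```bash
python3 -c "
from workcell import ticket; print(ticket.hand_in())"
```

```text
the job is handed in; nothing more can be done
None
```

The holder is loaded and locked, and I handed the job in at about 29.5 s of the 70 s allowed. No verdict is reported at hand-in.

- **Disc:** I pushed it across the table with the partly open fingers, then finished with the shut fingers as a flat face. The wrist force I read after each step of the push stayed within noise, about 1 N. I felt no contact with the dowels. The picture afterwards showed a dark gap all round the disc. Depth put it about 3.2 mm above the block, where 4 mm means seated and 8 mm means still up.
- **Clamp plate:** I lowered it over both dowels with no sideways catching. It met the disc at the expected height with about 4.4 N at the end of the lowering. Both dowels show through its holes. Single depth points on its top read about 30–33 mm, against an expected 32 mm.
- **Keeper:** I swung it by the knob and released it. The last picture shows it right across the plate, at about 1.6 rad. The gripper position and the knob fit both put it slightly past 1.57.
- **Bystanders:** forceps, brush and timer were found within about 3 mm of where they started, which is within the detector's error. In its first look the timer was missed by the scene camera and the forceps by the top camera. I compared each in the camera that did see it.

The camera and robot estimates of the pivot position differed by about 2 mm, so I used a value in between.

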